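# Sort stirring bars by length into their gauge slots

### The arm

A 7-joint arm with a two-finger parallel gripper is mounted at the origin on a cart in front of the work surface, level with it; the furniture and walls round the work are solid. World frame = base frame: x ahead of the robot, y to its left, z up, the work surface at z = 0. Lengths are in m, angles in rad, forces in N, time in s.
With the tool pointing down it reaches from about 0.35 to 0.9 m from the base axis. Payload 8.1 kg.
Tool frame: the origin (TCP) lies on the centre line of the jaws, within the pads' length; the fingertips stand arm.tips_ahead ahead of it and the grasp point (between the pads) lies 8 mm behind it (arm.tips_ahead is the distance from the TCP to the fingertips, in m); z points along the fingers, y is the direction in which the jaws open and shut (so a half turn about z gives the same grasp; the last joint's range is limited). The gripper opens to 92 mm and grips with 3 to 60 N. Pads are 19 mm wide; open, the fingers measure 130 mm over their backs; the gripper's body (75 mm by 190 mm) begins 47 mm behind the grasp point.
Start: joints at [-1.225, 0.434, 0.025, 1.573, -0.012, 1.134, -0.075], TCP at [0.271, 0.563, 0.238] pointing down, gripper open.
Joint ranges: [-2.62, 2.62], [-0.44, 2.09], [-1.27, 1.32], [0.08, 2.57], [-1.32, 4.46], [0.12, 2], [-2.74, 2.74]. Speed limits (rad/s): [2.22, 2.22, 3.01, 3.01, 3.14, 3.14, 3.14].

### API

Orientations are given as a rotation vector (axis times angle).
In Python, from cell import arm gives the robot as it stands. The module is installed in compiled form; this text tells all that it offers.
- The arm moves only by the tool jog_arm, never from a script. Its argument "moves" is a list of rows, each an object with "twist": the turn, a rotation vector about the tool's x, y, z in units of 10 degrees (1.0 is 10 degrees), a list of three; "xyz": the shift along the tool's x, y, z in units of 60 mm (1.0 is 60 mm), a list of three; "grip": the closure, from -1 (fully open) to 1 (shut). A call has 1 to 5 rows; each row is the pose to reach, as a shift and turn from the pose commanded when the call began, along the tool's axes at that moment; what a row does not reach only later rows make up. A row lasts 1/8 s, in which the tool goes at most 62.5 mm and 10.7 degrees, less where a joint would pass 70% of its speed; a pose out of reach is approached as far as the arm can. A call with a gripper value outside its range is refused whole. The fingers move at their own pace and stop on an object; "force" is the grip in N (left out, the last holds). Time passes only in rows, so rows that repeat a pose let the fingers close. It gives the time, the measured TCP pose, the force and the opening at its end, in the units of the state.
- arm.observe(): the state, without advancing time (a new reading comes with each control period).
- arm.get_image(name): name is "scene" or "top" or "wrist"; returns the picture (400x640x3 uint8, blue, green, red); there is no depth.
- arm.camera_params(name): a dict with "mtx" (3x3 intrinsics, pixels), "T" (4x4, takes a point from camera to world coordinates); the wrist camera has in their place "T_tool_cam" (4x4, takes a point from camera to tool coordinates, whose origin is the TCP and whose axes are the flange's). Camera axes: x right, y down, z forward; pixel columns grow to the right and rows downward; lengths in m; the calibration is good to about 2 mm. The wrist camera is an equidistant fisheye: a pixel r from the principal point sees the ray r / f radians off the axis. A picture is of the moment at which its call begins: read the wrist's pose just before it. camera_params takes no time and is no camera call.
- arm.sign_off(): hands the job in, once; it reports no verdict.
The state is a dict: "clock": time; "joints": joint angles; "dq": joint speeds; "joint_efforts": joint torques, N m; "position": TCP position; "ee_rot": TCP orientation; "force": force on the tool from outside, world axes, zero at the start; "ft_torque": the same for the moment, N m; "width": opening from 0.0 (shut) to 1.0 (fully open).
Only numpy, scipy, OpenCV 4.12 (cv2) and the standard library are available. Lean on these libraries where they do the work, as an engineer would, in place of code of your own. Each camera call takes 0.05 s, during which the arm holds its last target. There are 200 camera calls.

### The job

Sort the two white stirring bars lying loose on the worktop into the storage plate: lay each one flat in the empty slot cut to its length, the shorter bar in the shortest slot and the other in the middle-length slot. Leave the long bar already in the plate where it is.

Things in the scene. Friction and masses are not known exactly. Their poses are not given: they have to be found in the camera images.
- keeper: Fixed grey plate, 150 (x) x 230 (y) x 5 mm, origin mid-underside. Three slots along its x, centred at x=0, 32 mm wide: shortest at y=+80 mm (66 long), middle at y=0 (92), longest at y=-80 (118). Each lies between two facing U-shaped dark steel stops, 10 mm high on the plate, 8 mm walls, arms 13 mm long; the sides between the arms are open for fingers. Slot floor: plate top, 5 mm above the worktop.
- short_bar: White plastic magnetic stirring bar, plain, straight and eight-sided, 50 mm long and 14 mm across its flats, lying loose on the worktop, to be put in the shortest slot; 30 g. Origin on its axis at mid-length (7 mm above what it lies on); its own x axis runs along its length.
- medium_bar: White plastic magnetic stirring bar, plain, straight and eight-sided, 76 mm long and 14 mm across its flats, lying loose on the worktop, to be put in the middle slot (too long for the shortest); 40 g. Origin on its axis at mid-length (7 mm above what it lies on); its own x axis runs along its length.
- long_bar: White plastic magnetic stirring bar, plain, straight and eight-sided, 102 mm long and 14 mm across its flats, already lying in the longest slot of the plate, where it stays; 55 g. Origin on its axis at mid-length (7 mm above what it lies on); its own x axis runs along its length.

How it is judged:
At the end, for the whole second after the job is handed in: Each bar lies at rest in its own slot (50 mm bar in the shortest, 76 mm in the middle, 102 mm in the longest): its centre within 12 mm along and 13 mm across of the slot centre, at most 3.5 mm above lying on the slot floor, within 24 degrees of the slot direction (x of short_bar in the frame of keeper between -0.012 and 0.012 m and y of short_bar in the frame of keeper between 0.067 and 0.093 m and z of each of short_bar, medium_bar, long_bar in the frame of keeper below 0.0155 m and angle between the x axis of each of short_bar, medium_bar, long_bar and the x axis of keeper, either way round below 0.42 rad and linear speed of each of short_bar, medium_bar, long_bar below 0.02 m/s and x of medium_bar in the frame of keeper between -0.012 and 0.012 m and y of medium_bar in the frame of keeper between -0.013 and 0.013 m and x of long_bar in the frame of keeper between -0.012 and 0.012 m and y of long_bar in the frame of keeper between -0.093 and -0.067 m); the robot touches nothing.
It fails at once if the long bar already in the plate is moved by more than 30 mm (distance of long_bar from where it was at the start of the episode above 0.03 m).
It also fails if it takes over 64 s, if anything falls off the work surface, if the arm or the gripper's body presses on something with over 40 N, if the wrist force passes 120 N, or if a joint passes its speed limit or range.

## Working session

There is one attempt and no reset: what is moved stays moved. The work goes in short steps, Python scripts to look and compute and a tool call to move; the robot and the scene stay as the last step left them, time stands still between calls to the robot, and variables do not carry over. Pictures are saved under pics/ and viewed, about 8 in all and at most 12, crops included, and the job is handed in when it is done.

Besides the shell and the picture viewer there is one more tool, called after "Request:" by a JSON object that holds its "op" and its "data". jog_arm: Moves the arm, as the interface text tells. Its arguments: {"type":"object","properties":{"moves":{"type":"array","items":{"type":"object","properties":{"twist":{"type":"array","items":{"type":"number"}},"xyz":{"type":"array","items":{"type":"number"}},"grip":{"type":"number"}}}},"force":{"type":"number"}},"required":["moves"]}

```bash
mkdir -p pics
python3 - <<'E'
from cell import arm
import cv2,numpy as np
np.set_printoptions(precision=4,suppress=True)
print(arm.observe(),arm.tips_ahead)
for n in("top","scene"):
    cv2.imwrite(f"pics/{n}0.png",arm.get_image(n)); print(n,arm.camera_params(n))
print(arm.camera_params("wrist"))
E
```

```text
{'clock': 0.0, 'joints': array([-1.2246,  0.4352,  0.025 ,  1.5741, -0.0116,  1.134 , -0.0751]), 'dq': array([-0.0004, -0.0008, -0.0021,  0.0005,  0.0007, -0.0008, -0.0003]), 'joint_efforts': array([  0.0001, -66.7843,   0.9847, -31.4466,  -0.0606,   0.0428,
         0.0002]), 'position': array([0.271 , 0.5626, 0.2369]), 'ee_rot': array([-0.6991, -3.0626,  0.0025]), 'force': array([-0.0596, -0.7923, -0.424 ]), 'ft_torque': array([ 0.0166,  0.0785, -0.0807]), 'width': 0.9969468207247707} 0.011
top {'mtx': array([[404.4731,   0.    , 323.0325],
       [  0.    , 404.4731, 197.9433],
       [  0.    ,   0.    ,   1.    ]]), 'T': array([[-0.0117, -0.9887,  0.1498,  0.3922],
       [-0.9996,  0.0078, -0.0271,  0.1268],
       [ 0.0256, -0.15  , -0.9884,  0.9035],
       [ 0.    ,  0.    ,  0.    ,  1.    ]])}
scene {'mtx': array([[518.8424,   0.    , 322.8491],
       [  0.    , 518.8424, 201.1977],
       [  0.    ,   0.    ,   1.    ]]), 'T': array([[-0.522 , -0.4242,  0.74  , -0.3112],
       [-0.8527,  0.2366, -0.4658,  0.6214],
       [ 0.0225, -0.8741, -0.4852,  0.576 ],
       [ 0.    ,  0.    ,  0.    ,  1.    ]])}
{'mtx': array([[309.7069,   0.    , 321.4395],
       [  0.    , 309.7069, 197.8036],
       [  0.    ,   0.    ,   1.    ]]), 'T_tool_cam': array([[-0.0004, -0.9528, -0.3036,  0.0828],
       [ 1.    , -0.0005,  0.0001,  0.0004],
       [-0.0003, -0.3036,  0.9528, -0.1479],
       [ 0.    ,  0.    ,  0.    ,  1.    ]])}
```

View pics/top0.png

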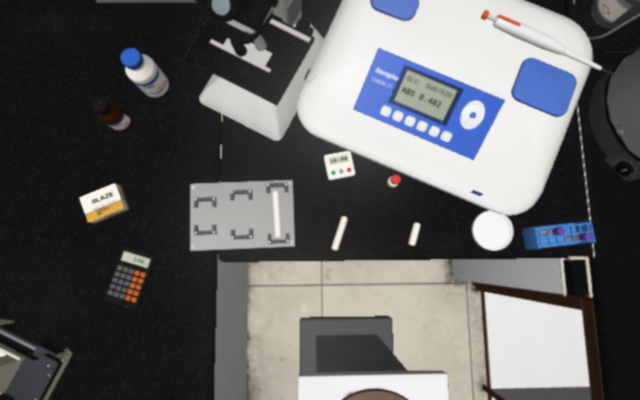

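View pics/scene0.png

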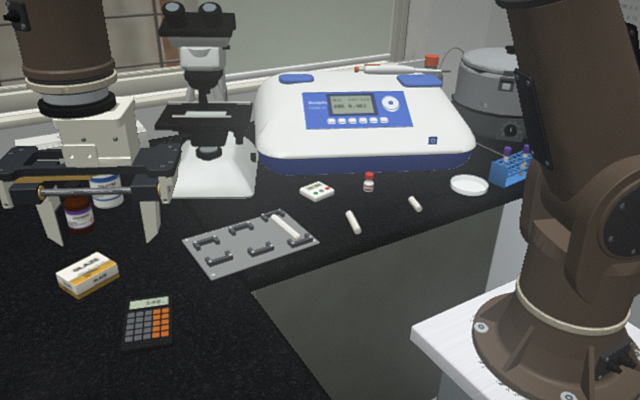

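The top view shows the plate around (242,215), with its longest slot on the right holding the long bar. The medium bar is at about (340,233) and the short bar at about (414,234). The scene view agrees: the path is clear, and the microscope and instrument stand behind.

```bash
cat > h.py <<'E'
from cell import arm
import cv2,numpy as np
from scipy.spatial.transform import Rotation as R
np.set_printoptions(precision=4,suppress=True)
def rays(name,uv,st=None):
    p=arm.camera_params(name);K=p["mtx"];uv=np.atleast_2d(uv).astype(float)
    d=(uv-K[:2,2])/K[0,0]
    if name=="wrist":
        r=np.linalg.norm(d,axis=1,keepdims=True)+1e-12
        d=np.hstack([d/r*np.sin(r),np.cos(r)])
        T=np.eye(4);T[:3,:3]=R.from_rotvec(st["ee_rot"]).as_matrix();T[:3,3]=st["position"];T=T@p["T_tool_cam"]
    else: d=np.hstack([d,np.ones((len(d),1))]);T=p["T"]
    return T[:3,3],d@T[:3,:3].T
def onplane(name,uv,z,st=None):
    o,d=rays(name,uv,st); return (o+d*((z-o[2])/d[:,2])[:,None])[:,:2]
def bars(name,img,z,st=None,thr=175,roi=None):
    "white blobs -> metric centre, length, width, angle of long axis from world x (deg)"
    m=((img.min(2)>thr)*255).astype(np.uint8)
    if roi:
        k=np.zeros_like(m);x0,y0,x1,y1=roi;k[y0:y1,x0:x1]=1;m*=k
    out=[]
    for c in cv2.findContours(m,cv2.RETR_EXTERNAL,cv2.CHAIN_APPROX_NONE)[0]:
        if cv2.contourArea(c)<40: continue
        P=onplane(name,c[:,0],z,st)
        (cx,cy),(w,h),a=cv2.minAreaRect((P*1000).astype(np.float32))
        if w<h: w,h,a=h,w,a+90
        out.append((c[:,0].mean(0).round(0),np.array([cx,cy]),w,h,(a+90)%180-90))
    return out
def tool(target,yaw,st):
    "target TCP xyz, yaw = direction of tool x axis from world x (deg), pointing down -> xyz, twist units"
    A=R.from_rotvec(st["ee_rot"]);c,s=np.cos(np.radians(yaw)),np.sin(np.radians(yaw))
    B=R.from_matrix(np.array([[c,s,0],[s,-c,0],[0,0,-1]]))
    tw=(A.inv()*B).as_rotvec(degrees=True)/10
    return A.inv().apply(np.array(target)-st["position"])/.06,tw
E
python3 - <<'E'
from h import *
st=arm.observe();print(R.from_rotvec(st["ee_rot"]).as_matrix())
im=cv2.imread("pics/top0.png")
for b in bars("top",im,.007,roi=(190,175,450,255)):print("top",*b)
im2=cv2.imread("pics/scene0.png")
for b in bars("scene",im2,.007,roi=(180,190,430,280)):print("scene",*b)
hi,sp=im.min(2).astype(int),im.max(2).astype(int)
m=((hi>90)*255).astype(np.uint8);k=np.zeros_like(m);k[172:256,180:305]=1;m*=k
c=max(cv2.findContours(m,cv2.RETR_EXTERNAL,cv2.CHAIN_APPROX_NONE)[0],key=cv2.contourArea)
print("plate",cv2.minAreaRect((onplane("top",c[:,0],.005)*1000).astype(np.float32)), cv2.boundingRect(c))
g=im[200:235,215:228].reshape(-1,3);print(np.median(g,0))
E
```

```text
[[-0.901   0.4339 -0.0005]
 [ 0.4339  0.901  -0.0013]
 [-0.0001 -0.0014 -1.    ]]
top [227. 239.] [446.6941 312.1199] 161.2954559326172 51.12626647949219 -88.02510273456573
top [414. 234.] [446.3145 -99.8581] 49.03398132324219 12.075058937072754 -17.77557373046875
top [339. 233.] [449.7397  67.608 ] 75.05597686767578 11.254608154296875 -19.5087890625
top [276. 214.] [494.1851 207.0873] 105.74738311767578 17.757123947143555 2.7712643146514893
top [433. 180.] [ 560.4457 -142.0356] 87.18896484375 37.001930236816406 89.63582611083984
scene [285. 226.] [506.809  198.7143] 102.19929504394531 15.565187454223633 3.675525665283203
scene [353. 220.] [456.4678  62.8849] 75.54069519042969 13.661166191101074 -18.155906677246094
scene [414. 202.] [ 452.6653 -104.5207] 47.572509765625 13.424930572509766 -17.367568969726562
scene [317. 192.] [593.0022  69.2878] 77.60541534423828 39.14321517944336 60.96967697143555
scene [215. 193.] [710.4355 270.8094] 167.70974731445312 29.370071411132812 60.96965026855469
plate ((492.7141418457031, 282.8404541015625), (150.90579223632812, 229.4098663330078), 1.912471890449524) (190, 180, 105, 71)
[173. 176. 178.]
```

Run:
```python
from h import *
print(tool([.448,.066,.15],161.2,arm.observe()))
```

```text
(array([-6.2492, -6.1767,  1.4598]), array([-0.008 ,  0.0003, -0.6916]))
```

Request:
{"op": "jog_arm", "data": {"moves": [{"xyz": [-6.25,-6.18,0.5],"twist": [0,0,-0.69],"grip": -1},{"xyz": [-6.25,-6.18,0.5],"twist": [0,0,-0.69],"grip": -1},{"xyz": [-6.25,-6.18,0.5],"twist": [0,0,-0.69],"grip": -1},{"xyz": [-6.25,-6.18,0.5],"twist": [0,0,-0.69],"grip": -1},{"xyz": [-6.25,-6.18,0.5],"twist": [0,0,-0.69],"grip": -1}]}}

```text
clock: 0.72
position: [0.3762, 0.2671, 0.2198]
ee_rot: [0.514, 3.099, 0.0]
force: [1.4, -0.7, 0.5]
width: 0.999
```

Run:
```python
from h import *
print(arm.observe()["position"],tool([.448,.066,.15],161.2,arm.observe()))
```

```text
[0.3762 0.2671 0.2198] (array([-2.2136, -2.7864,  1.1634]), array([ 0.0002,  0.0004, -0.0021]))
```

Request:
{"op": "jog_arm", "data": {"moves": [{"xyz": [-2.2,-2.78,1.16],"grip": -1},{"xyz": [-2.2,-2.78,1.16],"grip": -1},{"xyz": [-2.2,-2.78,1.16],"grip": -1},{"xyz": [-2.2,-2.78,1.16],"grip": -1},{"xyz": [-2.2,-2.78,1.16],"grip": -1}]}}

```text
invalid input at $.moves[0]: expected keys twist, xyz, grip
```

Run:
```python
from h import *
st=arm.observe();im=arm.get_image("wrist");cv2.imwrite("pics/w1.png",im)
print(st["position"],st["dq"])
for b in bars("wrist",im,.007,st):print(*b)
```

```text
[0.3762 0.2671 0.2198] [ 0.722  -0.2429  0.2781  0.4021 -0.0406 -0.1633  1.0059]
[624. 395.] [1666.9408 1232.6923] 605.2810668945312 81.71276092529297 44.09424591064453
[180. 387.] [ 692.9851 -159.1795] 290.1740417480469 36.2169189453125 71.08747863769531
[ 62. 378.] [ 696.3948 -598.2764] 285.91729736328125 96.33319854736328 -44.40859603881836
[249. 334.] [580.764   75.9682] 28.242460250854492 13.123453140258789 76.1966552734375
[  7. 324.] [ 472.9738 -695.1995] 85.30335235595703 22.266048431396484 -1.3471527099609375
[299. 260.] [480.4437 200.7448] 66.86089324951172 16.651016235351562 3.7418735027313232
[559. 210.] [545.7244 603.3182] 85.9430923461914 41.65837860107422 -67.38709449768066
[425. 179.] [424.5097 387.1453] 11.228313446044922 10.645350456237793 15.867777824401855
[360. 151.] [367.1177 321.4619] 63.795799255371094 18.25724983215332 42.899452209472656
[502. 134.] [400.1817 510.8799] 58.72451400756836 18.519615173339844 72.92166900634766
[224. 159.] [324.5597 152.7776] 154.30010986328125 54.24764633178711 -89.73652243614197
[315. 127.] [323.3845 275.4117] 85.4145736694336 52.03036880493164 89.6789321899414
[120. 118.] [211.1529  34.4454] 59.48025131225586 18.917339324951172 -0.5810928344726562
[ 82. 153.] [224.9133 -71.4349] 175.24853515625 118.59474182128906 89.7493896484375
[189. 120.] [265.2422 128.856 ] 208.9134063720703 89.32545471191406 68.0286865234375
[112.  17.] [73.1934 72.8876] 20.796649932861328 19.976980209350586 -14.452842712402344
[290.  55.] [222.5746 277.9514] 142.98126220703125 89.78557586669922 -0.2722930908203125
[84. 64.] [106.5048 -27.5455] 386.7013854980469 164.7977294921875 70.53214263916016
```

View pics/w1.png

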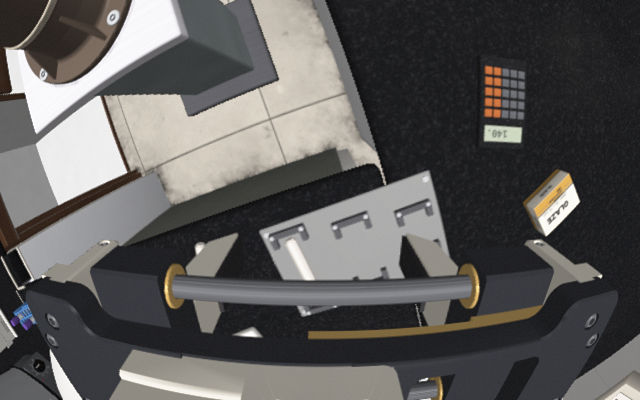

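The rows need all keys, so the arm didn't move. This wrist picture was taken in passing: the plate is at (350,240) between the fingers, and the gripper hides everything below row 300.

Request:
{"op": "jog_arm", "data": {"moves": [{"xyz": [-2.2,-2.78,1.16],"twist": [0,0,0],"grip": -1},{"xyz": [-2.2,-2.78,1.16],"twist": [0,0,0],"grip": -1},{"xyz": [-2.2,-2.78,1.16],"twist": [0,0,0],"grip": -1},{"xyz": [-2.2,-2.78,1.16],"twist": [0,0,0],"grip": -1},{"xyz": [-2.2,-2.78,1.16],"twist": [0,0,0],"grip": -1}]}}

```text
clock: 1.4
position: [0.447, 0.066, 0.1495]
ee_rot: [-0.521, -3.097, 0.003]
force: [0.4, 0.4, -0.2]
width: 0.995
```

Run:
```python
from h import *
st=arm.observe();im=arm.get_image("wrist");cv2.imwrite("pics/w2.png",im)
print(st["position"],st["dq"],st["joints"])
for b in bars("wrist",im,.007,st,roi=(200,100,440,330)):print(*b)
for b in bars("top",arm.get_image("top"),.007,roi=(300,175,450,255)):print("top",*b)
```

```text
[0.447  0.066  0.1495] [-0.0488 -0.0177 -0.0519 -0.0115 -0.0066  0.0153 -0.0467] [-0.4459  0.2624  0.2189  2.102  -0.0782  0.7866  1.0583]
[257. 315.] [571.0083 -59.0806] 23.444839477539062 18.04295539855957 51.57035446166992
[364. 316.] [615.2465  62.531 ] 78.81610107421875 39.69105911254883 70.8879623413086
[324. 191.] [452.1369  67.0795] 77.01477813720703 13.637396812438965 -18.644859313964844
[430. 162.] [462.733  181.9311] 78.75521087646484 27.242706298828125 -0.07616424560546875
[351. 106.] [384.7555 119.1495] 57.960784912109375 18.911577224731445 72.08883666992188
[261. 127.] [368.7266  26.5834] 130.41436767578125 37.98982620239258 89.86634826660156
[225. 107.] [346.1912   7.7133] 60.60096740722656 24.732688903808594 68.04729461669922
top [443. 181.] [ 560.3042 -167.1758] 37.00393295288086 36.86931610107422 -0.42377471923828125
```

View pics/w2.png

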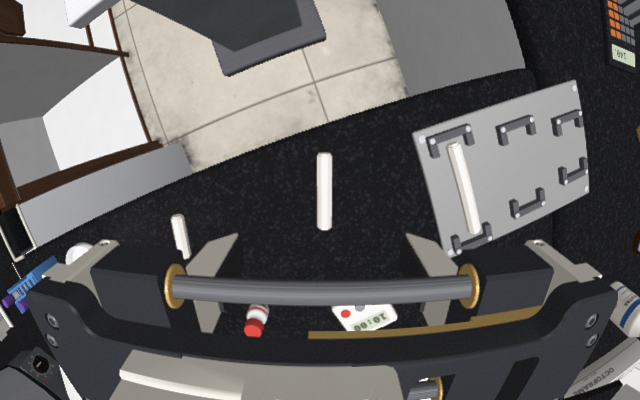

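The medium bar is in full view at (324,191), which puts it at world (0.452, 0.067), -18.6°. Descending onto it.

Request:
{"op": "jog_arm", "data": {"moves": [{"xyz": [-0.07,0.04,0.6],"twist": [0,0,0],"grip": -1},{"xyz": [-0.07,0.04,1.2],"twist": [0,0,0],"grip": -0.3},{"xyz": [-0.07,0.04,1.8],"twist": [0,0,0],"grip": -0.3},{"xyz": [-0.07,0.04,2.26],"twist": [0,0,0],"grip": -0.3},{"xyz": [-0.07,0.04,2.26],"twist": [0,0,0],"grip": -0.3}]}}

```text
clock: 2.12
position: [0.4507, 0.0711, 0.0138]
ee_rot: [-0.51, -3.097, 0.001]
force: [-0.1, -0.2, -0.7]
width: 0.662
```

Request:
{"op": "jog_arm", "data": {"force": 15, "moves": [{"xyz": [0,0,0],"twist": [0,0,0],"grip": 1},{"xyz": [0,0,0],"twist": [0,0,0],"grip": 1},{"xyz": [0,0,0],"twist": [0,0,0],"grip": 1},{"xyz": [0,0,0],"twist": [0,0,0],"grip": 1},{"xyz": [0,0,0],"twist": [0,0,0],"grip": 1}]}}

```text
clock: 2.75
position: [0.4518, 0.0696, 0.0149]
ee_rot: [0.514, 3.099, 0.0]
force: [-0.3, 0.8, -1.0]
width: 0.155
```

Request:
{"op": "jog_arm", "data": {"moves": [{"xyz": [0,0,-0.8],"twist": [0,0,0],"grip": 1},{"xyz": [0,0,-1.6],"twist": [0,0,0],"grip": 1},{"xyz": [0,1.0,-2.0],"twist": [0,0,-1],"grip": 1},{"xyz": [0,1.0,-2.0],"twist": [0,0,-2.1],"grip": 1},{"xyz": [0,1.0,-2.0],"twist": [0,0,-2.1],"grip": 1}]}}

```text
clock: 3.38
position: [0.471, 0.1267, 0.1349]
ee_rot: [-0.06, 3.141, 0.0]
force: [-0.5, 0.2, 0.4]
width: 0.15
```

```bash
cat >> h.py <<'E'
def plate(name,img,st=None,roi=None,lo=75):
    m=((img.min(2)>lo)&(img.max(2).astype(int)-img.min(2)<30)).astype(np.uint8)*255
    if roi:
        k=np.zeros_like(m);x0,y0,x1,y1=roi;k[y0:y1,x0:x1]=1;m*=k
    c=max(cv2.findContours(m,cv2.RETR_EXTERNAL,cv2.CHAIN_APPROX_NONE)[0],key=cv2.contourArea)
    q=cv2.approxPolyDP(cv2.convexHull(c),8,True)[:,0]
    P=onplane(name,q,.005,st)
    return q,P,cv2.minAreaRect((onplane(name,c[:,0],.005,st)*1000).astype(np.float32))
E
python3 - <<'E'
from h import *
st0=dict(position=np.array([.447,.066,.1495]),ee_rot=np.array([-.521,-3.097,.003]))
print(*plate("wrist",cv2.imread("pics/w2.png"),st0,(405,70,600,262)))
st=arm.observe();im=arm.get_image("wrist");cv2.imwrite("pics/w3.png",im)
print(st["position"],st["width"],st["dq"])
print(*plate("wrist",im,st,(235,60,640,330)))
for b in bars("wrist",im,st["position"][2]-.008,st,roi=(250,120,400,260)):print(*b)
E
```

```text
[[575  80]
 [588 192]
 [453 261]
 [421 261]
 [406 236]
 [412 133]] [[0.4167 0.395 ]
 [0.5648 0.3991]
 [0.5785 0.1808]
 [0.5633 0.1436]
 [0.5266 0.1338]
 [0.4234 0.1671]] ((497.3973693847656, 266.3035888671875), (156.6683349609375, 266.7532653808594), 1.8410985469818115)
[0.471  0.1267 0.1349] 0.1499349467478561 [ 0.0134  0.0055  0.0253  0.0239 -0.0082 -0.0025 -0.056 ]
[[367 143]
 [558 154]
 [602 276]
 [506 322]
 [343 279]
 [338 234]] [[0.4233 0.1667]
 [0.4152 0.3918]
 [0.588  0.5678]
 [0.6442 0.3842]
 [0.566  0.1535]
 [0.5137 0.1451]] ((521.608642578125, 361.7098388671875), (432.96923828125, 220.86322021484375), 70.77330017089844)
[321. 224.] [454.3254 126.6031] 41.03062057495117 13.845268249511719 2.1507067680358887
[398. 212.] [445.6521 167.8689] 46.68246078491211 2.479199171066284 7.029628276824951
[381. 188.] [431.7194 158.0149] 46.552555084228516 16.663576126098633 1.958589792251587
```

View pics/w3.png

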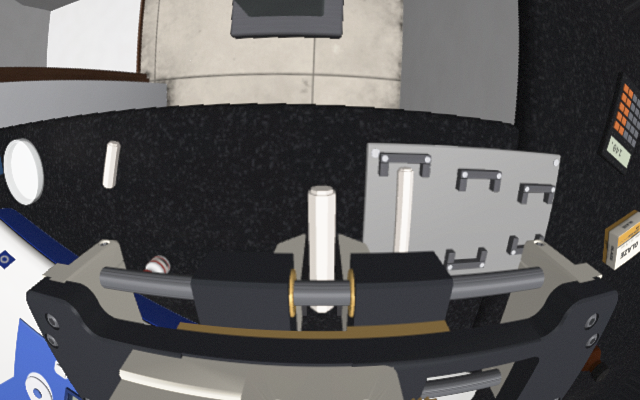

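The bar is held along the tool x axis, at column 321. The plate's near corners, (367,143) and (558,154), agree with the earlier views, giving a plate centre of about (0.4935, 0.283) at 1.9°.

Request:
{"op": "jog_arm", "data": {"moves": [{"xyz": [-0.467,2.59,0],"twist": [0,0,0],"grip": 1},{"xyz": [-0.467,2.59,0],"twist": [0,0,0],"grip": 1},{"xyz": [-0.467,2.59,0.5],"twist": [0,0,0],"grip": 1},{"xyz": [-0.467,2.59,1.3],"twist": [0,0,0],"grip": 1},{"xyz": [-0.467,2.59,1.3],"twist": [0,0,0],"grip": 1}]}}

```text
clock: 4.05
position: [0.4905, 0.2802, 0.0534]
ee_rot: [0.053, -3.134, 0.008]
force: [0.3, -1.5, 0.8]
width: 0.151
```

Run:
```python
from h import *
st=arm.observe();im=arm.get_image("wrist");cv2.imwrite("pics/w4.png",im)
print(st["position"],st["width"],tool([.4935,.283,.0205],181.9,st))
```

```text
[0.4905 0.2802 0.0534] 0.15064076696832823 (array([-0.055 ,  0.0483,  0.5471]), array([-0.0299, -0.0391,  0.0055]))
```

View pics/w4.png

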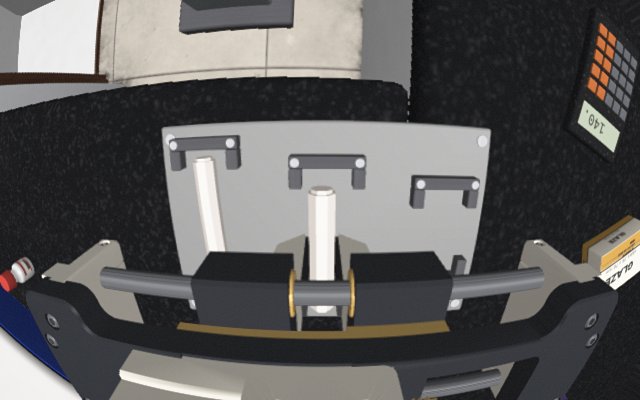

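The bar (column 321) lines up between the middle slot's stops (near stop centre at column 327). Lowering.

Request:
{"op": "jog_arm", "data": {"moves": [{"xyz": [0,0,0.25],"twist": [0,0,0],"grip": 1},{"xyz": [0,0,0.5],"twist": [0,0,0],"grip": 1},{"xyz": [0,0,0.5],"twist": [0,0,0],"grip": 1},{"xyz": [0,0,0.5],"twist": [0,0,0],"grip": 1}]}}

```text
clock: 4.6
position: [0.4934, 0.2828, 0.0271]
ee_rot: [-0.059, 3.141, 0.0]
force: [0.1, -0.3, -0.0]
width: 0.145
```

Run:
```python
from h import *
st=arm.observe()
print(st["position"],st["width"],tool([.4935,.283,.0205],181.9,st))
```

```text
[0.4934 0.2828 0.0271] 0.14496885773876678 (array([-0.0017,  0.0034,  0.11  ]), array([0.0012, 0.0016, 0.0264]))
```

Request:
{"op": "jog_arm", "data": {"moves": [{"xyz": [0,0,0.11],"twist": [0,0,0],"grip": 1},{"xyz": [0,0,0.11],"twist": [0,0,0],"grip": 1},{"xyz": [0,0,0.11],"twist": [0,0,0],"grip": 0.2},{"xyz": [0,0,0.11],"twist": [0,0,0],"grip": 0.2},{"xyz": [0,0,0.11],"twist": [0,0,0],"grip": 0.2}]}}

```text
clock: 5.22
position: [0.4932, 0.2828, 0.0202]
ee_rot: [-0.06, 3.141, -0.0]
force: [-0.7, 0.3, 0.4]
width: 0.389
```

Request:
{"op": "jog_arm", "data": {"moves": [{"xyz": [0,0,0],"twist": [0,0,0],"grip": 0.2},{"xyz": [0,0,-0.3],"twist": [0,0,0],"grip": 0.2},{"xyz": [0,0,-1],"twist": [0,0,0],"grip": 0.2},{"xyz": [0,0,-2],"twist": [0,0,0],"grip": -0.3},{"xyz": [0,0,-2],"twist": [0,0,0],"grip": -0.3}]}}

```text
clock: 5.85
position: [0.496, 0.2844, 0.1461]
ee_rot: [-0.059, 3.133, 0.008]
force: [1.0, -0.2, -0.0]
width: 0.57
```

Run:
```python
from h import *
st=arm.observe();im=arm.get_image("wrist");cv2.imwrite("pics/w5.png",im)
print(st["position"],st["width"])
for b in bars("wrist",im,.012,st,thr=205,roi=(150,100,480,330)):print(*b)
w3=dict(position=np.array([.471,.1267,.1349]),ee_rot=np.array([-.06,3.141,0]))
for b in bars("wrist",cv2.imread("pics/w3.png"),.007,w3,roi=(90,130,130,200)):print("short",*b)
print(tool([.451,-.102,.14],162,st))
```

```text
[0.496  0.2844 0.1461] 0.5699780784022044
[320. 185.] [494.5824 283.3004] 78.250244140625 13.183013916015625 2.38545823097229
[238. 183.] [495.0079 204.77  ] 104.39594268798828 13.602163314819336 3.8346660137176514
[432. 121.] [424.5517 387.0905] 7.640733242034912 6.1591315269470215 5.34625244140625
short [110. 165.] [ 448.4909 -102.347 ] 51.81771469116211 14.168044090270996 -17.811363220214844
(array([ 0.993 , -6.4077,  0.0611]), array([0.0376, 0.04  , 2.0165]))
```

View pics/w5.png

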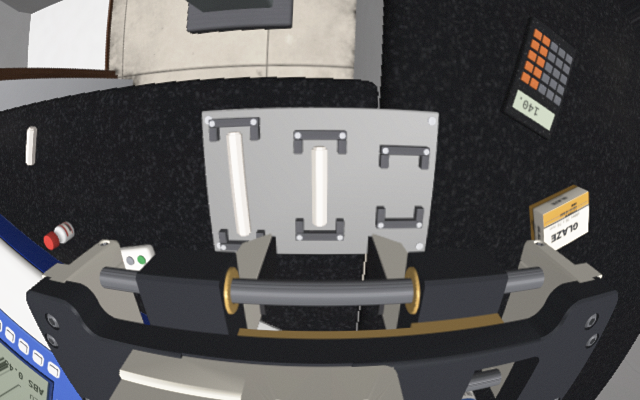

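The medium bar lies centred in its slot at (320,185), and the long bar is untouched. Next, the short bar.

Request:
{"op": "jog_arm", "data": {"moves": [{"xyz": [0.95,-6.38,0.1],"twist": [0,0,2.0],"grip": -0.3},{"xyz": [0.95,-6.38,0.1],"twist": [0,0,2.0],"grip": -0.3},{"xyz": [0.95,-6.38,0.1],"twist": [0,0,2.0],"grip": -0.3},{"xyz": [0.95,-6.38,0.1],"twist": [0,0,2.0],"grip": -0.3},{"xyz": [0.95,-6.38,0.1],"twist": [0,0,2.0],"grip": -0.3}]}}

```text
clock: 6.52
position: [0.4579, -0.0296, 0.1351]
ee_rot: [-0.486, -3.103, 0.0]
force: [1.1, 0.5, 0.0]
width: 0.649
```

Run:
```python
from h import *
st=arm.observe()
print(st["position"],st["joints"],tool([.449,-.102,.14],162,st))
```

```text
[ 0.4579 -0.0296  0.1351] [-0.261   0.2957  0.2585  2.1058 -0.1092  0.7533  1.3267] (array([-0.2281, -1.1942, -0.082 ]), array([-0.0016, -0.005 ,  0.0201]))
```

Request:
{"op": "jog_arm", "data": {"moves": [{"xyz": [-0.23,-1.19,0],"twist": [0,0,0],"grip": -0.3},{"xyz": [-0.23,-1.19,0],"twist": [0,0,0],"grip": -0.3},{"xyz": [-0.23,-1.19,0],"twist": [0,0,0],"grip": -0.3},{"xyz": [-0.23,-1.19,0],"twist": [0,0,0],"grip": -0.3}]}}

```text
clock: 7.02
position: [0.4504, -0.0982, 0.1351]
ee_rot: [-0.483, -3.104, -0.001]
force: [-1.1, -0.1, -0.2]
width: 0.648
```

Run:
```python
from h import *
st=arm.observe();im=arm.get_image("wrist");cv2.imwrite("pics/w6.png",im)
print(st["position"],st["dq"])
for b in bars("wrist",im,.007,st,roi=(270,120,380,270)):
    print(*b);print(tool([*(b[1]/1000),.0145],180+b[4],st))
```

```text
[ 0.4504 -0.0982  0.1351] [-0.0081  0.0021 -0.0019 -0.0019  0.0024 -0.0005  0.0044]
[319. 190.] [448.5323 -99.4202] 51.4294319152832 13.314167022705078 -17.74498748779297
(array([ 0.0219, -0.0307,  2.01  ]), array([ 0.0032, -0.0043,  0.0065]))
[290. 125.] [ 386.1028 -103.4   ] 42.089805603027344 15.409357070922852 71.42788696289062
(array([ 0.9931, -0.4099,  2.0105]), array([ 0.0059, -0.001 , -8.9108]))
```

View pics/w6.png

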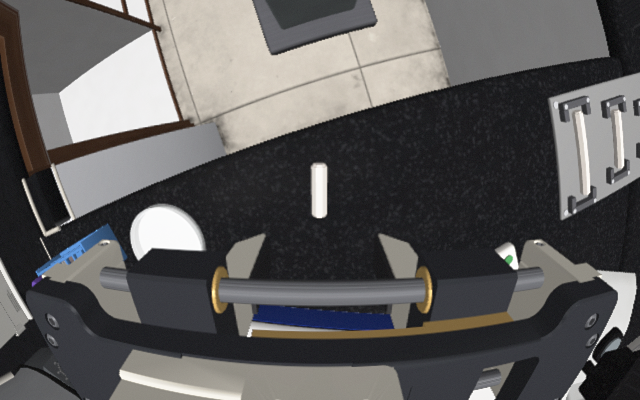

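The short bar is centred at (319,190), with the dish to its left and the instrument behind, both clear.

Request:
{"op": "jog_arm", "data": {"moves": [{"xyz": [0.02,-0.03,0.6],"twist": [0,0,0],"grip": -0.3},{"xyz": [0.02,-0.03,1.2],"twist": [0,0,0],"grip": -0.3},{"xyz": [0.02,-0.03,1.7],"twist": [0,0,0],"grip": -0.3},{"xyz": [0.02,-0.03,2.01],"twist": [0,0,0],"grip": -0.3},{"xyz": [0.02,-0.03,2.01],"twist": [0,0,0],"grip": -0.3}]}}

```text
clock: 7.7
position: [0.4479, -0.0998, 0.0136]
ee_rot: [-0.482, -3.101, -0.0]
force: [0.8, -1.0, 0.8]
width: 0.647
```

Request:
{"op": "jog_arm", "data": {"force": 15, "moves": [{"xyz": [0,0,0],"twist": [0,0,0],"grip": 1},{"xyz": [0,0,0],"twist": [0,0,0],"grip": 1},{"xyz": [0,0,0],"twist": [0,0,0],"grip": 1},{"xyz": [0,0,0],"twist": [0,0,0],"grip": 1},{"xyz": [0,0,0],"twist": [0,0,0],"grip": 1}]}}

```text
clock: 8.32
position: [0.4487, -0.1013, 0.0149]
ee_rot: [0.487, 3.103, 0.0]
force: [0.1, 0.6, 0.2]
width: 0.156
```

Request:
{"op": "jog_arm", "data": {"moves": [{"xyz": [0,0,-0.8],"twist": [0,0,0],"grip": 1},{"xyz": [0,0,-1.6],"twist": [0,0,0],"grip": 1},{"xyz": [0,1.0,-1.8],"twist": [0,0,-1],"grip": 1},{"xyz": [0,1.0,-1.8],"twist": [0,0,-1.96],"grip": 1},{"xyz": [0,1.0,-1.8],"twist": [0,0,-1.96],"grip": 1}]}}

```text
clock: 8.95
position: [0.4669, -0.0439, 0.1228]
ee_rot: [-0.049, 3.141, 0.0]
force: [-0.6, -0.7, -0.8]
width: 0.151
```

Run:
```python
from h import *
st=arm.observe()
print(st["position"],st["width"],tool([.4908,.363,.12],181.9,st))
```

```text
[ 0.4669 -0.0439  0.1228] 0.15116084469494012 (array([-0.6089,  6.7665,  0.0488]), array([ 0.0011,  0.001 , -0.0123]))
```

Request:
{"op": "jog_arm", "data": {"moves": [{"xyz": [-0.61,6.77,0],"twist": [0,0,0],"grip": 1},{"xyz": [-0.61,6.77,0],"twist": [0,0,0],"grip": 1},{"xyz": [-0.61,6.77,0],"twist": [0,0,0],"grip": 1},{"xyz": [-0.61,6.77,0],"twist": [0,0,0],"grip": 1},{"xyz": [-0.61,6.77,0],"twist": [0,0,0],"grip": 1}]}}

```text
clock: 9.57
position: [0.4855, 0.2683, 0.1223]
ee_rot: [0.038, -3.141, 0.002]
force: [0.4, 0.7, 0.6]
width: 0.152
```

Run:
```python
from h import *
st=arm.observe()
print(st["position"],st["width"],tool([.4908,.363,.055],181.9,st))
```

```text
[0.4855 0.2683 0.1223] 0.1515495438120415 (array([-0.1277,  1.5766,  1.1207]), array([-0.0056, -0.0022, -0.0507]))
```

Request:
{"op": "jog_arm", "data": {"moves": [{"xyz": [-0.12,1.5,0],"twist": [0,0,0],"grip": 1},{"xyz": [-0.12,1.5,0.5],"twist": [0,0,0],"grip": 1},{"xyz": [-0.12,1.5,1.1],"twist": [0,0,0],"grip": 1},{"xyz": [-0.12,1.5,1.1],"twist": [0,0,0],"grip": 1},{"xyz": [-0.12,1.5,1.1],"twist": [0,0,0],"grip": 1}]}}

```text
clock: 10.2
position: [0.4906, 0.3569, 0.0575]
ee_rot: [-0.043, 3.141, -0.001]
force: [0.8, -0.3, -0.4]
width: 0.149
```

Run:
```python
from h import *
st=arm.observe();im=arm.get_image("wrist");cv2.imwrite("pics/w7.png",im)
print(st["position"],st["width"],tool([.4908,.363,.0205],181.9,st))
```

```text
[0.4906 0.3569 0.0575] 0.14853047446980677 (array([-0.0064,  0.1018,  0.6168]), array([-0.0025,  0.0027, -0.0321]))
```

View pics/w7.png

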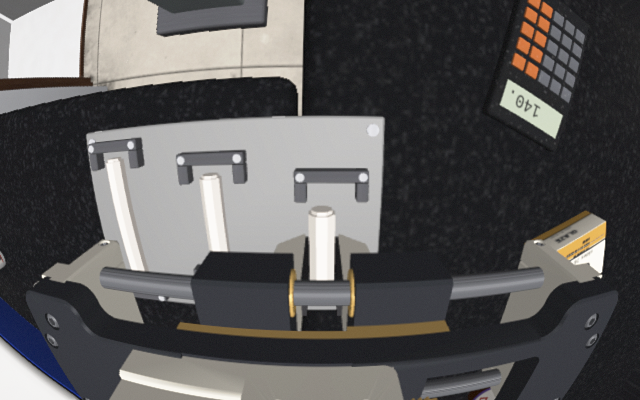

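The bar is at column 321 and the near stop of the short slot is centred at column 331, which matches the 6 mm of y still to go. Correcting and lowering.

Request:
{"op": "jog_arm", "data": {"moves": [{"xyz": [-0.01,0.1,0],"twist": [0,0,-0.03],"grip": 1},{"xyz": [-0.01,0.1,0.3],"twist": [0,0,-0.03],"grip": 1},{"xyz": [-0.01,0.1,0.5],"twist": [0,0,-0.03],"grip": 1},{"xyz": [-0.01,0.1,0.61],"twist": [0,0,-0.03],"grip": 1},{"xyz": [-0.01,0.1,0.61],"twist": [0,0,-0.03],"grip": 1}]}}

```text
clock: 10.88
position: [0.4898, 0.3635, 0.0194]
ee_rot: [0.057, -3.14, 0.001]
force: [-0.4, -0.2, 0.0]
width: 0.15
```

Request:
{"op": "jog_arm", "data": {"moves": [{"xyz": [0,0,0],"twist": [0,0,0],"grip": 1},{"xyz": [0,0,0],"twist": [0,0,0],"grip": 1}]}}

```text
clock: 11.12
position: [0.4901, 0.3639, 0.0201]
ee_rot: [-0.057, 3.141, 0.0]
force: [1.2, -0.2, -0.2]
width: 0.15
```

Request:
{"op": "jog_arm", "data": {"moves": [{"xyz": [0,0,0],"twist": [0,0,0],"grip": 0.2},{"xyz": [0,0,0],"twist": [0,0,0],"grip": 0.2},{"xyz": [0,0,0],"twist": [0,0,0],"grip": 0.2},{"xyz": [0,0,0],"twist": [0,0,0],"grip": 0.2}]}}

```text
clock: 11.62
position: [0.4901, 0.3639, 0.0202]
ee_rot: [-0.057, 3.141, 0.0]
force: [-0.5, 0.4, 0.5]
width: 0.401
```

Request:
{"op": "jog_arm", "data": {"moves": [{"xyz": [0,0,-0.3],"twist": [0,0,0],"grip": 0.2},{"xyz": [0,0,-1],"twist": [0,0,0],"grip": 0.2},{"xyz": [0,0,-2.1],"twist": [0,0,0],"grip": 0.2},{"xyz": [0,0,-2.1],"twist": [0,0,0],"grip": 0.2},{"xyz": [0,0,-2.1],"twist": [0,0,0],"grip": 0.2}]}}

```text
clock: 12.25
position: [0.4902, 0.3641, 0.1473]
ee_rot: [-0.057, 3.14, 0.002]
force: [-0.8, 0.7, -1.0]
width: 0.397
```

Run:
```python
from h import *
st=arm.observe();im=arm.get_image("wrist");cv2.imwrite("pics/w8.png",im)
c=np.array([.4935,.283]);a=np.radians(1.9);M=np.array([[np.cos(a),-np.sin(a)],[np.sin(a),np.cos(a)]])
print(st["position"],st["dq"])
for b in bars("wrist",im,.012,st,thr=205,roi=(100,100,480,330)):print(*b,"plate frame mm",(b[1]-c*1000)@M)
```

```text
[0.4902 0.3641 0.1473] [ 0.      0.0369 -0.0049  0.0267 -0.0007 -0.0095 -0.0007]
[322. 189.] [489.7791 366.1912] 51.66908264160156 11.275456428527832 1.8237919807434082 plate frame mm [-0.9606 83.2689]
[238. 190.] [494.743 282.568] 76.96367645263672 12.948629379272461 2.3347294330596924 plate frame mm [ 1.228 -0.473]
[167. 188.] [495.5214 203.6943] 104.0346908569336 13.460874557495117 3.66398024559021 plate frame mm [ -0.6091 -79.3291]
[350. 122.] [424.2836 388.4094] 7.318474769592285 6.444035530090332 -87.07214307785034 plate frame mm [-65.6834 107.6464]
```

View pics/w8.png

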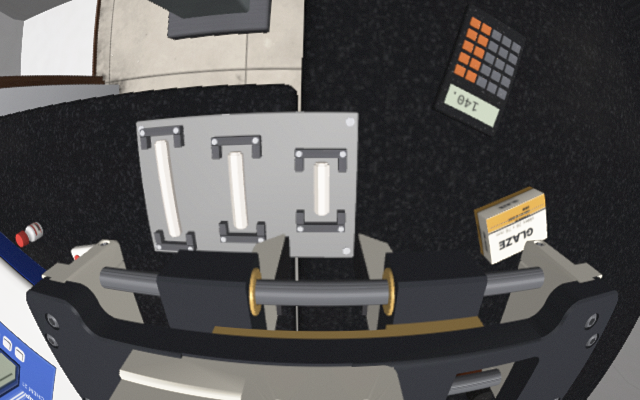

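All three bars lie flat and centred between their stops: short (322,189), medium (238,190), long (167,188). They are within about 3.3 mm of their slot centres, and the gripper is clear, so I'm handing in.

```bash
python3 -c "
from cell import arm
print(arm.sign_off())"
```

```text
the job is handed in; nothing more can be done
None
```

Both loose bars are in their slots, and I handed the job in at about 12.3 s on the clock. The 76 mm bar went into the middle slot and the 50 mm bar into the shortest. I picked each one up with a 15 N grip, and both were placed first time.

The last wrist picture, measured against my plate estimate, gave these offsets:

| Bar | Along the slot | Across the slot | Angle to slot |
|---|---|---|---|
| Short | -1.0 mm | +3.3 mm | under 2° |
| Medium | +1.2 mm | -0.5 mm | under 2° |
| Long (not touched) | -0.6 mm | +0.7 mm | under 2° |

The gripper was clear of everything, about 130 mm above the plate.

- **Bar height:** I judged that the bars lie flat by eye from the picture and did not measure it.
- **Camera disagreement:** The top and scene cameras disagreed by 5–12 mm on the bar positions at the start, so I used the wrist camera for both grasps.
- **Refused move:** One move call was refused because a key was missing; nothing moved.

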